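# Hold the cover over the nested sensor housing

### The arm

A 7-joint arm with a two-finger parallel gripper is mounted at the origin on the work surface. World frame = base frame: x ahead of the robot, y to its left, z up, the work surface at z = 0. Lengths are in m, angles in rad, forces in N, time in s.
With the tool pointing down it reaches from about 0.375 to 0.925 m from the base axis. Payload 3.1 kg.
Tool frame: the origin (TCP) lies midway between the tips of the shut fingers; the grasp point (between the pads) lies 19 mm behind it; z points along the fingers, y is the direction in which the jaws open and shut (so a half turn about z gives the same grasp; the last joint's range is limited). The gripper opens to 85 mm and grips with 20 to 120 N. Pads are 22 mm wide; open, the fingers measure 114 mm over their backs; the gripper's body (76 mm by 85 mm) begins 54 mm behind the grasp point. The pads swing forward as they close: fully open they stand 13 mm farther back than shut.
Start: joints at [1.12, 0.383, 0.044, 1.598, -0.018, 1.161, -0.05], TCP at [0.225, -0.61, 0.204] pointing down, gripper open.
Joint ranges: [-2.61, 2.61], [-0.41, 2.15], [-1.48, 1.57], [0, 2.5], [-1.57, 4.71], [0.05, 1.97], [-2.85, 2.85]. Speed limits (rad/s): [2.79, 2.79, 3.14, 3.14, 3.14, 3.14, 3.14].

### API

Orientations are given as a 3x3 rotation matrix whose columns are the frame's x, y, z axes.
In Python, from bench import ctrl gives the robot as it stands.
- The arm moves only by the tool play_rows, never from a script. Its argument "commands" is a list of rows, each a list of 5 numbers: the gripper command: -1 is shut, 1 is fully open, values between are in proportion, then the shift along the tool's x, y, z scaled (see below), then the turn about the tool's z scaled (see below). In form: [[claw, dx, dy, dz, turn], ...]. A call has 1 to 5 rows; each row shifts and turns the commanded pose from where the row before left it, along the tool's axes as they then stand; what a row does not reach is not made up. The controller multiplies each number of a shift by 20 mm and each number of a turn by 120 degrees. A row lasts 1/10 s, in which the tool goes at most 50 mm and 8.59 degrees, less where a joint would pass 70% of its speed; a pose out of reach is approached as far as the arm can. A call with a number of a shift or a turn outside -1 to 1 is refused whole. A call with a gripper value outside its range is refused whole. The fingers move at their own pace and stop on an object; "newtons" is the grip in N (left out, the last holds). Time passes only in rows, so rows that do not move let the fingers close. It gives the time, the measured TCP pose, the force and the opening at its end, in the units of the state.
- ctrl.get_state(): the state, without advancing time (a new reading comes with each control period).
- ctrl.get_image(name): name is "scene" or "side" or "wrist"; returns a dict with "img" (420x560x3 uint8, blue, green, red), "depth" (420x560 float32, m along the optical axis (not along the pixel's ray), 0 where there is no reading), "intrinsics" (3x3 intrinsics, pixels), "xyz" and "orientation" of the camera in the world; the wrist camera has in their place "mount" (4x4, takes a point from camera to tool coordinates, whose origin is the TCP and whose axes are the flange's). Camera axes: x right, y down, z forward; pixel columns grow to the right and rows downward; lengths in m; the calibration is good to about 2 mm. A picture is of the moment at which its call begins: read the wrist's pose just before it.
- ctrl.close_job(): hands the job in, once; it reports no verdict.
Trained networks look in a picture, given as the dict that the camera call returned (one of the last four; its "shot" number tells which), for a name from the list of things; names that differ only in an ending like _2 or _b are one class to them, and where a whole thing is asked for, a point or a joint stands for the part that bears it (a point fixed in the world has none). Each returns a list of dicts, best first, with "p" (0 to 1); they miss things now and then, are a little off and sometimes report something else, mostly with a low value. They report only what shows in the picture. A call takes as long as a camera call. They do not tell look-alikes from the thing itself.
- ctrl.boxes_of(picture, target): "box" ([centre column, centre row, width, height] in pixels, round what is visible of it).
The state is a dict: "time_s": time; "joints": joint angles; "joint_vel": joint speeds; "effort": joint torques, N m; "eef_pos": TCP position; "eef_rot": TCP orientation; "wrist_force": force on the tool from outside, world axes, zero at the start; "wrist_torque": the same for the moment, N m; "gripper_width": finger opening in m.
Only numpy, scipy, OpenCV 4.12 (cv2) and the standard library are available. Lean on these libraries where they do the work, as an engineer would, in place of code of your own. Each camera call takes 0.05 s, during which the arm holds its last target. There are 200 camera calls.

### The job

Set the open-topped metal housing upright and fully down into the nest whose pocket matches its shape, and let go of it. Then pick up the cover by its grip rib, carry it over the guard screen and finish still holding it, motionless, about 10 mm above the housing: level, centred over it and long side along long side, ready for the fit check. The cover must never touch the housing, nothing may touch the guard screen, and the jar, screwdriver and parts tray stay where they are.

Things in the scene. Friction and masses are not known exactly. Their poses are not given: they have to be found in the camera images.
- housing: Open-topped rectangular aluminium box (sensor housing) with a green board inside, loose, standing upright on the bench, about 0.2 kg. 64 (its x) x 44 (its y) x 45 mm high, walls 4 mm. Origin: centre of the underside; z up. The two long outer walls (44 mm apart) are plain and can be gripped from above. Symmetric under a half turn.
- cover: Loose aluminium cover plate 70 (its x) x 50 (its y) x 5 mm, flat underside, about 0.12 kg, lying on the bench right way up. On its middle stands a black grip rib, 36 mm long along x, 14 mm thick along y, rising from the plate to 43 mm above the underside. Origin: centre of the underside; z up. It belongs above the housing, its x along the housing's x (either way round).
- nest: Fixed aluminium block 106 (its x) x 86 (its y) x 14 mm high with a rectangular pocket in the middle of its top: 69 along x, 49 along y, 8 mm deep, with a black floor; the upper 5 mm of its walls slope outward all round as a lead-in, 3 mm wider on each side at the mouth. It takes the housing with 2.5 mm play on each side, either way round; the seated housing's rim is 51 mm above the bench. Origin: centre of the underside.
- nest_floor (a point): Centre of the floor of the rectangular pocket, 6 mm above the bench; axes as the nest's.
- round_nest: Fixed aluminium block of the same outer size, but with a round pocket 56 mm across, 8 mm deep, black floor, which does not fit the housing; it stays empty. Origin: centre of the underside.
- guard: Fixed upright screen standing between the loose parts and the nests: 360 mm long (its x), 12 mm thick at the top rail (its y), end posts 16 mm thick, top 90 mm above the bench, with flat feet 60 mm wide across y and 6 mm high at its ends. Origin: centre of the underside. Must not be touched.
- jar: White plastic jar with black lid, 52 mm across, 70 mm high, loose; leave it alone. Origin: centre of the underside.
- driver: Screwdriver lying on the bench, 190 mm long along its x; leave it alone. Origin: under its middle.
- parts_tray: Clear shallow tray with compartments, 160 (x) x 110 (y) x 22 mm, loose; leave it alone. Origin: centre of the underside.
Things that resemble listed ones, but are neither listed nor needed, are in the scene too. What is shaped like the housing but blue or purple is not meant.

How it is judged:
On the way, in this order (a step that is already met when the one before it is completed fails the run):
1. the housing is fully down in the rectangular nest and let go (horizontal distance between housing and nest_floor below 0.004 m and z of housing in the frame of nest_floor below 0.0035 m and angle between the x axis of housing and the x axis of nest, either way round below 0.1 rad and angle between housing's own z axis and vertical below 0.06 rad and contact force between housing and the fingers below 0.1 N and contact force between housing and the arm below 0.1 N and linear speed of housing below 0.02 m/s), for 0.2 s.
2. the cover is carried over the guard screen, above its top (height (world z) of cover above 0.09 m and y of cover in the frame of guard between -0.06 and 0.06 m), for 0.02 s.
At the end, for the whole second after the job is handed in: Housing seated in the rectangular pocket (4 mm, 0.1 rad, underside within 3.5 mm of its floor), let go; cover held still by the fingers alone, underside 3 to 18 mm above the rim, centred within 6 mm, parallel within 0.1 rad, level within 0.09 rad, touching neither housing nor nest (horizontal distance between housing and nest_floor below 0.004 m and z of housing in the frame of nest_floor below 0.0035 m and angle between the x axis of housing and the x axis of nest, either way round below 0.1 rad and angle between housing's own z axis and vertical below 0.06 rad and contact force between housing and the fingers below 0.1 N and contact force between housing and the arm below 0.1 N and horizontal distance between cover and housing below 0.006 m and z of cover in the frame of housing between 0.048 and 0.063 m and angle between the x axis of cover and the x axis of housing, either way round below 0.1 rad and angle between cover's own z axis and vertical below 0.09 rad and contact force between cover and housing below 0.05 N and contact force between cover and nest below 0.05 N and contact force between cover and the fingers above 2 N and linear speed of each of cover, housing below 0.01 m/s and angular speed of cover below 0.1 rad/s); the arm keeps its last pose, push and grip.
It fails at once if the cover touches the housing (contact force between cover and housing above 0.5 N).
It fails at once if something touches the guard screen (contact force between any of cover, housing, the fingers, the arm and guard above 1 N).
It fails at once if the jar, screwdriver or parts tray is moved more than 15 mm (distance of any of jar, driver, parts_tray from where it was at the start of the episode above 0.015 m).
It also fails if it takes over 58 s, if anything falls off the work surface, if the arm or the gripper's body presses on something with over 40 N, if the wrist force passes 120 N, or if a joint passes its speed limit or range.

## Working session

There is one attempt and no reset: what is moved stays moved. The work goes in short steps, Python scripts to look and compute and a tool call to move; the robot and the scene stay as the last step left them, time stands still between calls to the robot, and variables do not carry over. Pictures are saved under pics/ and viewed, about 8 in all and at most 12, crops included, and the job is handed in when it is done.

Besides the shell and the picture viewer there is one more tool, called as name(argument=value, ...) on one line, values as JSON. play_rows: Moves the arm, as the interface text tells. Its arguments: {"type":"object","properties":{"commands":{"type":"array","items":{"type":"array","items":{"type":"number","minimum":-1,"maximum":1}}},"newtons":{"type":"number"}},"required":["commands"]}

```bash
mkdir -p pics; ls
cat > h.py <<'E'
import numpy as np, cv2
from bench import ctrl
def world(p,st=None):
    K=np.array(p["intrinsics"]);d=p["depth"];v,u=np.mgrid[:d.shape[0],:d.shape[1]]
    c=np.stack([(u-K[0,2])/K[0,0]*d,(v-K[1,2])/K[1,1]*d,d],-1)
    if "mount" in p:
        M=np.array(p["mount"]);c=c@M[:3,:3].T+M[:3,3]
        R=np.array(st["eef_rot"]);return c@R.T+np.array(st["eef_pos"])
    return c@np.array(p["orientation"]).T+np.array(p["xyz"])
E
python3 - <<'E'
from h import *
s=ctrl.get_state();print({k:np.round(v,3).tolist() for k,v in s.items()})
for n in ["scene","side"]:
    p=ctrl.get_image(n);W=world(p);im=p["img"].copy()
    print(n,np.round(p["xyz"],3))
    for t in ["housing","cover","nest","round_nest","guard","jar","driver","parts_tray"]:
        for b in ctrl.boxes_of(p,t)[:4]:
            c=b["box"];x=W[min(419,int(c[1])),min(559,int(c[0]))]
            print(n,t,round(b["p"],2),np.round(c).astype(int),np.round(x,3))
    np.savez(n+".npz",W=W,img=im)
    cv2.imwrite(f"pics/{n}.png",cv2.resize(im,(784,588)))
E
```

```text
pics
{'time_s': 0.0, 'joints': [1.12, 0.384, 0.044, 1.6, -0.018, 1.161, -0.05], 'joint_vel': [-0.0, -0.0, -0.0, 0.0, 0.001, 0.001, 0.001], 'effort': [0.0, -43.346, 1.025, -24.952, 0.011, 0.011, -0.0], 'eef_pos': [0.224, -0.609, 0.203], 'eef_rot': [[0.938, 0.346, -0.001], [0.346, -0.938, 0.002], [-0.0, -0.003, -1.0]], 'wrist_force': [-0.179, 0.074, 0.455], 'wrist_torque': [0.069, -0.045, -0.047], 'gripper_width': 0.085}
scene [ 1.389 -0.217  0.758]
scene housing 0.93 [224 189  19  24] [ 0.392 -0.137  0.045]
scene housing 0.8 [185 184  26  27] [ 0.337 -0.237  0.042]
scene housing 0.56 [143 201  30  27] [ 0.397 -0.354  0.044]
scene cover 0.73 [201 246  31  29] [ 0.58  -0.219  0.019]
scene nest 0.6 [380 228  40  34] [0.599 0.25  0.005]
scene nest 0.58 [284 217  66 114] [ 0.56  -0.003  0.058]
scene nest 0.57 [180 210  27  25] [ 0.454 -0.261  0.038]
scene round_nest 0.72 [342 190  32  26] [0.407 0.212 0.003]
scene guard 0.82 [285 217  68 116] [ 0.561 -0.003  0.056]
scene guard 0.27 [200 246  30  28] [ 0.582 -0.219  0.019]
scene jar 0.73 [335 278  22  36] [0.785 0.057 0.058]
scene driver 0.5 [416 195  32  41] [0.486 0.407 0.012]
scene parts_tray 0.82 [103 249  55  55] [ 0.529 -0.451  0.009]
side [0.14  0.948 0.619]
side housing 0.92 [378 192  27  19] [ 0.303 -0.207  0.038]
side housing 0.71 [354 203  24  22] [ 0.338 -0.017  0.086]
side housing 0.69 [371 173  19  19] [ 0.36  -0.333  0.042]
side housing 0.63 [324 192   7   5] [ 0.461 -0.12   0.042]
side cover 0.59 [303 182  22  16] [ 0.566 -0.204  0.016]
side nest 0.75 [230 255  48  28] [0.587 0.264 0.009]
side nest 0.16 [348 183  25  19] [ 0.412 -0.23   0.04 ]
side round_nest 0.62 [303 266  56  36] [0.395 0.224 0.008]
side guard 0.79 [293 204 118  54] [0.519 0.001 0.043]
side jar 0.76 [212 198  16  24] [0.757 0.086 0.046]
side driver 0.98 [239 304  74  32] [0.466 0.422 0.021]
side parts_tray 0.68 [335 162  42  22] [ 0.523 -0.429  0.016]
```

Run:
```python
import numpy as np,cv2
im=np.load("scene.npz")["img"]
cv2.imwrite("pics/scene_crop.png",cv2.resize(im[150:300,60:460],(800,300),interpolation=cv2.INTER_CUBIC))
cv2.imwrite("pics/loose.png",cv2.resize(im[160:280,110:270],(800,600),interpolation=cv2.INTER_CUBIC))
```

```text
(no output)
```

View pics/scene.png

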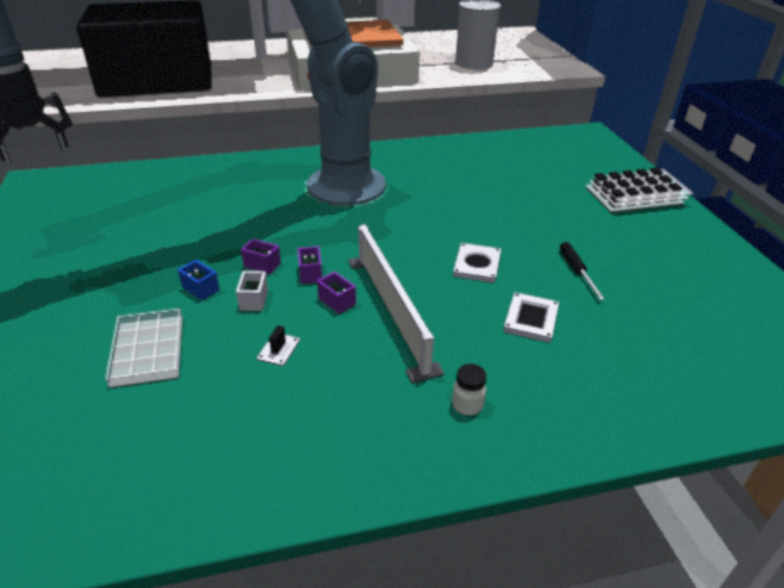

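View pics/loose.png

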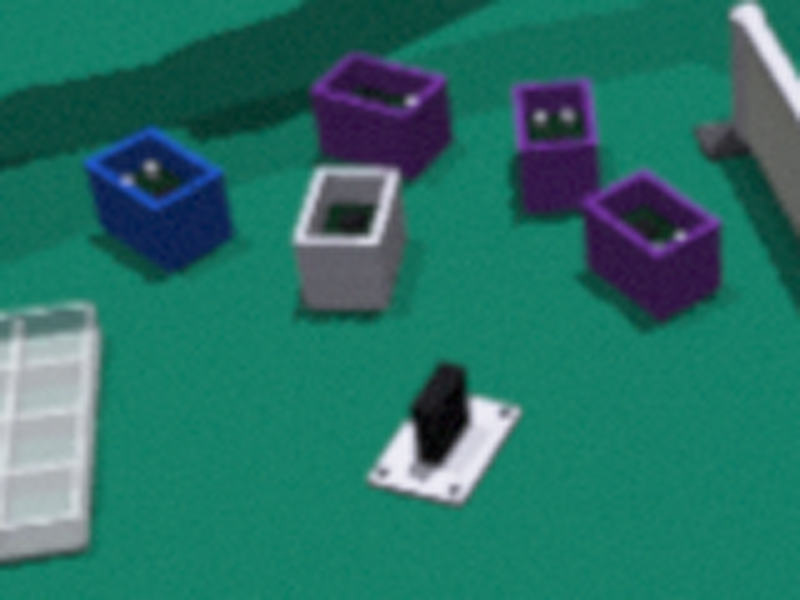

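The scene picture (network pixels) shows five box-shaped things:
- The silver box is at (180,207).
- The blue box is at (142,199).
- The purple boxes are at (185,184), (222,189) and (240,208).

Only the silver one fits the aluminium housing, and the crop confirms it: upright, grey, green board inside. The cover with its black rib is at (200,247). The rectangular nest is at (380,228), and the round one at (342,190) stays empty. Next I measure their poses.

Run:
```python
import numpy as np,cv2
D={n:np.load(n+".npz") for n in("scene","side")}
def fit(cx,cy,r,z0,z1,smax=70,vmin=90,vmax=256):
    P=[]
    for n,d in D.items():
        W=d["W"];h=cv2.cvtColor(d["img"],cv2.COLOR_BGR2HSV)
        m=(h[...,1]<smax)&(h[...,2]>=vmin)&(h[...,2]<vmax)&(W[...,2]>z0)&(W[...,2]<z1)&(np.hypot(W[...,0]-cx,W[...,1]-cy)<r)
        p=W[m][:,:2];P.append(p)
        if len(p)>8:
            q=cv2.minAreaRect((p*1000).astype(np.float32)); print(n,len(p),np.round(q[0]),np.round(q[1]),round(q[2],1))
for nm,a in dict(housing=(.44,-.26,.055,.036,.055),plate=(.58,-.22,.06,.001,.012),rib=(.58,-.22,.05,.025,.055,256,0,90),rect=(.595,.255,.09,.008,.022),round=(.4,.215,.09,.008,.022),guard=(.56,0,.25,.075,.1,90)).items():
    print(nm);fit(*a)
```

```text
housing
scene 163 [ 423. -257.] [45. 72.] 77.0
side 123 [ 424. -254.] [50. 65.] 79.9
plate
scene 275 [ 575. -224.] [53. 71.] 60.0
side 107 [ 576. -220.] [53. 75.] 58.2
rib
scene 115 [ 575. -222.] [15. 41.] 61.4
side 55 [ 576. -218.] [15. 43.] 60.1
rect
scene 556 [591. 253.] [ 86. 111.] 57.9
side 621 [593. 255.] [ 89. 111.] 57.0
round
scene 480 [402. 211.] [ 86. 113.] 63.7
side 776 [403. 212.] [ 90. 109.] 64.2
guard
scene 555 [517.  -4.] [362.  17.] 6.9
side 715 [516.  -0.] [358.  21.] 6.7
```

play_rows(commands=[[0.5,1,-0.85,0,0],[0.5,1,-0.85,0,0],[0.5,1,-0.85,0,0],[0.5,1,-0.85,0,0],[0.5,1,-0.85,0,0]], newtons=40)

```text
time_s: 1.4
eef_pos: [0.2896, -0.4947, 0.2043]
eef_rot: [[0.938, 0.346, 0.0], [0.346, -0.938, -0.0], [0.0, 0.0, -1.0]]
wrist_force: [1.5, 0.0, -0.1]
gripper_width: 0.0639
```

play_rows(commands=[[0.5,1,-0.85,0,0],[0.5,1,-0.85,0,0],[0.5,1,-0.85,0,0],[0.5,1,-0.85,0,0],[0.5,1,-0.85,0,0]])

```text
time_s: 1.9
eef_pos: [0.354, -0.3804, 0.2044]
eef_rot: [[0.938, 0.345, 0.0], [0.345, -0.938, -0.0], [0.0, 0.0, -1.0]]
wrist_force: [0.3, 0.9, 0.2]
gripper_width: 0.0639
```

play_rows(commands=[[0.5,1,-0.85,0,0],[0.5,1,-0.85,0,0],[0.5,1,-0.85,0,0],[0.5,0.8,-0.7,0,0],[0.5,0.5,-0.5,0,0]])

```text
time_s: 2.4
eef_pos: [0.4094, -0.2795, 0.2044]
eef_rot: [[0.938, 0.348, 0.001], [0.348, -0.938, 0.0], [0.001, 0.0, -1.0]]
wrist_force: [0.4, -0.4, -0.4]
gripper_width: 0.0639
```

play_rows(commands=[[0.5,0,0,0,0.067],[0.5,0,0,0,0.067],[0.5,0,0,0,0.067],[0.5,0,0,0,0.067],[0.5,0,0,0,0]])

```text
time_s: 2.9
eef_pos: [0.408, -0.2817, 0.2043]
eef_rot: [[0.978, -0.208, -0.0], [-0.208, -0.978, -0.0], [0.0, 0.0, -1.0]]
wrist_force: [1.1, -0.3, 0.1]
gripper_width: 0.064
```

```bash
cat >> h.py <<'E'
def rect(W,img,c,r,z0,z1,smax=70,vmin=90,vmax=256):
    h=cv2.cvtColor(img,cv2.COLOR_BGR2HSV)
    m=(h[...,1]<smax)&(h[...,2]>=vmin)&(h[...,2]<vmax)&(W[...,2]>z0)&(W[...,2]<z1)&(np.hypot(W[...,0]-c[0],W[...,1]-c[1])<r)
    n,l,s,_=cv2.connectedComponentsWithStats(m.astype(np.uint8))
    if n<2: return None
    p=W[l==1+np.argmax(s[1:,4])]
    q=cv2.minAreaRect((p[:,:2]*1000).astype(np.float32));(w,hh),a=q[1],q[2]
    if w<hh: a+=90
    return len(p),np.round(q[0],1),np.round(sorted(q[1]),1),round((a+90)%180-90,1),round(float(np.median(p[:,2])),4)
def wrist(name):
    s=ctrl.get_state();p=ctrl.get_image("wrist");cv2.imwrite(f"pics/{name}.png",p["img"])
    return s,p,world(p,s)
E
python3 - <<'E'
from h import *
s,p,W=wrist("w1");print(np.round(s["eef_pos"],4),np.round(p["mount"],3).tolist())
print(rect(W,p["img"],(.423,-.256),.055,.036,.055))
E
```

```text
[ 0.408  -0.2817  0.2043] [[-0.0, -0.962, -0.274, 0.07], [1.0, 0.0, -0.001, 0.002], [0.001, -0.274, 0.962, -0.17], [0.0, 0.0, 0.0, 1.0]]
(711, array([ 421.3, -257.8]), array([44. , 64.3]), -13.4, 0.0457)
```

View pics/w1.png

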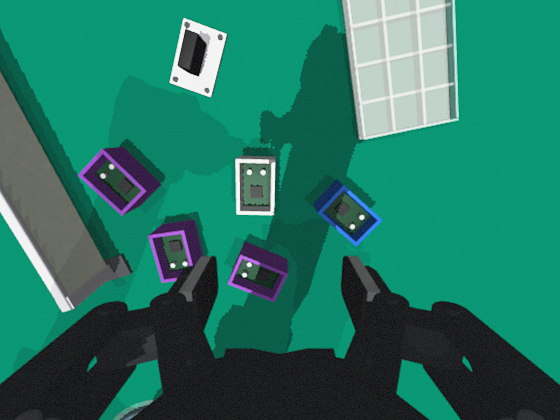

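The wrist picture shows the silver housing at (255,186) with clear room for the fingers. The purple boxes are on its left and behind it, and the blue one is at (349,215). I'm aligning over it and going down.

play_rows(commands=[[0.5,0.4,-0.65,0.5,0],[0.5,0,-0.65,0.5,0.012],[0.5,0,0,1,0],[0.5,0,0,1,0],[0.5,0,0,1,0]])

```text
time_s: 3.45
eef_pos: [0.4216, -0.2577, 0.1237]
eef_rot: [[0.974, -0.229, 0.001], [-0.229, -0.974, -0.0], [0.001, 0.0, -1.0]]
wrist_force: [0.6, -0.1, -0.1]
gripper_width: 0.0639
```

play_rows(commands=[[0.5,0,0,1,0],[0.5,0,0,1,0],[0.5,0,0,0.6,0],[0.5,0,0,0,0],[0.5,0,0,0,0]])

```text
time_s: 3.95
eef_pos: [0.4219, -0.2577, 0.0725]
eef_rot: [[0.973, -0.231, 0.0], [-0.231, -0.973, -0.0], [0.0, 0.0, -1.0]]
wrist_force: [1.6, 0.1, 0.6]
gripper_width: 0.0644
```

play_rows(commands=[[0.5,0,0,1,0],[0.5,0,0,1,0],[0.5,0,0,0.5,0],[0.5,0,0,0.5,0],[0.5,0,0,0,0]])

```text
time_s: 4.45
eef_pos: [0.4211, -0.2572, 0.0116]
eef_rot: [[0.973, -0.231, -0.001], [-0.231, -0.973, 0.001], [-0.001, -0.0, -1.0]]
wrist_force: [-0.0, 1.1, 1.1]
gripper_width: 0.0643
```

play_rows(commands=[[-1,0,0,0,0],[-1,0,0,0,0],[-1,0,0,0,0],[-1,0,0,0,0],[-1,0,0,0,0]], newtons=40)

```text
time_s: 4.95
eef_pos: [0.4224, -0.2575, 0.0132]
eef_rot: [[0.973, -0.231, 0.001], [-0.231, -0.973, -0.001], [0.001, 0.0, -1.0]]
wrist_force: [-1.1, 1.3, 5.0]
gripper_width: 0.0423
```

play_rows(commands=[[-1,0,0,-0.5,0],[-1,0,0,-1,0],[-1,0,0,-1,0],[-1,0,0,-1,0],[-1,0,0,-1,0]])

```text
time_s: 5.45
eef_pos: [0.4206, -0.2574, 0.1027]
eef_rot: [[0.973, -0.232, -0.001], [-0.232, -0.973, 0.0], [-0.001, 0.0, -1.0]]
wrist_force: [1.1, -0.4, -3.2]
gripper_width: 0.0419
```

play_rows(commands=[[-1,0,0,-1,0],[-1,0,0,-1,0],[-1,0,0,-1,0],[-1,0,0,-1,0],[-1,0,0,-0.5,0]])

```text
time_s: 5.95
eef_pos: [0.4218, -0.258, 0.1938]
eef_rot: [[0.973, -0.232, 0.002], [-0.232, -0.973, -0.002], [0.002, 0.001, -1.0]]
wrist_force: [-0.3, -0.0, -3.1]
gripper_width: 0.0417
```

play_rows(commands=[[-1,0.09,-1,0,0],[-1,0.09,-1,0,0],[-1,0.09,-1,0,0],[-1,0.09,-1,0,0],[-1,0.09,-1,0,0]])

```text
time_s: 6.45
eef_pos: [0.4526, -0.1614, 0.1914]
eef_rot: [[0.973, -0.232, -0.002], [-0.232, -0.973, 0.0], [-0.002, 0.0, -1.0]]
wrist_force: [0.8, -0.4, -2.5]
gripper_width: 0.0422
```

play_rows(commands=[[-1,0.09,-1,0,0],[-1,0.09,-1,0,0],[-1,0.09,-1,0,0],[-1,0.09,-1,0,0],[-1,0.09,-1,0,0]])

```text
time_s: 6.95
eef_pos: [0.4845, -0.0665, 0.1913]
eef_rot: [[0.973, -0.232, -0.002], [-0.232, -0.973, -0.0], [-0.002, 0.0, -1.0]]
wrist_force: [-0.0, 0.7, -3.2]
gripper_width: 0.0419
```

play_rows(commands=[[-1,0.09,-1,0,0],[-1,0.09,-1,0,0],[-1,0.09,-1,0,0],[-1,0.09,-1,0,0],[-1,0.09,-1,0,0]])

```text
time_s: 7.45
eef_pos: [0.5165, 0.0285, 0.1913]
eef_rot: [[0.973, -0.232, -0.002], [-0.232, -0.973, -0.0], [-0.002, 0.001, -1.0]]
wrist_force: [0.9, 0.4, -2.9]
gripper_width: 0.042
```

play_rows(commands=[[-1,0.09,-1,0,0],[-1,0.09,-1,0,0],[-1,0.09,-1,0,0],[-1,0.09,-1,0,0],[-1,0.09,-1,0,0]])

```text
time_s: 7.95
eef_pos: [0.5485, 0.1235, 0.1911]
eef_rot: [[0.973, -0.232, -0.002], [-0.232, -0.973, -0.001], [-0.002, 0.001, -1.0]]
wrist_force: [0.4, -0.4, -2.8]
gripper_width: 0.0423
```

play_rows(commands=[[-1,0.09,-1,0,0],[-1,0.09,-1,0,0],[-1,0.09,-1,0,0],[-1,0.09,-1,0,0],[-1,0.09,-1,0,0]])

```text
time_s: 8.45
eef_pos: [0.5806, 0.2184, 0.1909]
eef_rot: [[0.973, -0.232, -0.002], [-0.232, -0.973, -0.001], [-0.002, 0.002, -1.0]]
wrist_force: [0.3, -0.1, -3.2]
gripper_width: 0.0422
```

play_rows(commands=[[-1,0,0,0,0.053],[-1,0,0,0,0.053],[-1,0,0,0,0.053],[-1,0,0,0,0],[-1,0,0,0,0]])

```text
time_s: 8.95
eef_pos: [0.5805, 0.218, 0.1914]
eef_rot: [[0.845, -0.535, -0.001], [-0.535, -0.845, -0.001], [-0.001, 0.001, -1.0]]
wrist_force: [0.9, 1.1, -1.9]
gripper_width: 0.0423
```

Run:
```python
from h import *
s,p,W=wrist("w2");print(np.round(s["eef_pos"],4),np.degrees(np.arctan2(s["eef_rot"][1][0],s["eef_rot"][0][0])))
print("nest",rect(W,p["img"],(.592,.254),.09,.006,.025,90,100))
z=s["eef_pos"][2]
print("housing",rect(W,p["img"],s["eef_pos"][:2],.055,z+.02,z+.045,90,90))
for n in("scene","side"):
    q=ctrl.get_image(n);w=world(q);print(n,"housing",rect(w,q["img"],s["eef_pos"][:2],.05,z-.01,z+.045,80,90))
```

```text
[0.5805 0.218  0.1914] -32.344831017636146
nest (2633, array([591.2, 253.2]), array([ 85.4, 105.5]), -32.1, 0.0148)
housing (3991, array([579.6, 216.9]), array([44.2, 65.2]), -32.5, 0.2234)
scene housing (459, array([581.6, 218.4]), array([48.3, 68.9]), -31.3, 0.2095)
side housing (534, array([579.6, 218.5]), array([50.6, 66.5]), -32.4, 0.208)
```

View pics/w2.png

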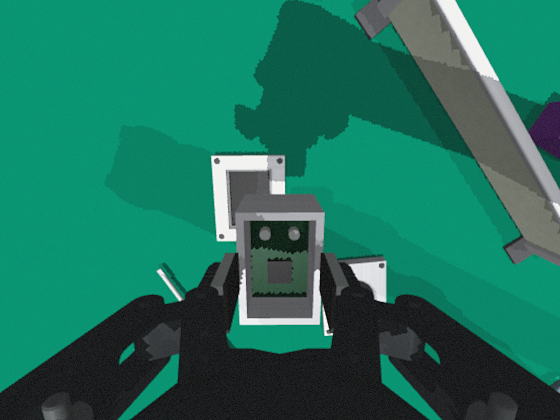

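The wrist picture shows the housing held square at (280,260), with the rectangular nest below it at (248,198). The shift needed is about -10 mm in tool x and -36 mm in tool y.

play_rows(commands=[[-1,-0.25,-0.9,0,0],[-1,-0.25,-0.9,0,0],[-1,0,0,1,0],[-1,0,0,1,0],[-1,0,0,1,0]])

```text
time_s: 9.6
eef_pos: [0.5923, 0.2565, 0.1318]
eef_rot: [[0.845, -0.535, 0.001], [-0.535, -0.845, 0.002], [-0.0, -0.002, -1.0]]
wrist_force: [-0.1, -0.4, -2.7]
gripper_width: 0.0417
```

play_rows(commands=[[-1,0,0,1,0],[-1,0,0,1,0],[-1,0,0,0.8,0],[-1,0,0,0.5,0],[-1,0,0,0,0]])

```text
time_s: 10.1
eef_pos: [0.5906, 0.2543, 0.0643]
eef_rot: [[0.844, -0.536, -0.003], [-0.536, -0.844, -0.001], [-0.002, 0.003, -1.0]]
wrist_force: [-0.3, -0.0, -2.7]
gripper_width: 0.0418
```

Run:
```python
from h import *
s,p,W=wrist("w3");print(np.round(s["eef_pos"],4),s["wrist_force"])
z=s["eef_pos"][2]
print("nest",rect(W,p["img"],(.592,.254),.09,.006,.022,90,100))
print("housing",rect(W,p["img"],s["eef_pos"][:2],.055,z+.02,z+.045,90,90))
for n in("scene","side"):
    q=ctrl.get_image(n);w=world(q);print(n,rect(w,q["img"],(.592,.254),.09,.006,.022,90,100),rect(w,q["img"],s["eef_pos"][:2],.05,z+.0,z+.045,80,90))
```

```text
[0.5906 0.2543 0.0643] [-0.26483473 -0.01537944 -2.65717573]
nest (4834, array([602.4, 245.6]), array([79. , 86.2]), 57.8, 0.0147)
housing (4129, array([589.6, 253.1]), array([44. , 65.2]), -32.6, 0.0962)
scene (483, array([592.9, 251.8]), array([ 85.6, 111.8]), -32.3, 0.0118) (337, array([591.8, 252.2]), array([44.2, 68.1]), -31.3, 0.0862)
side (530, array([591.6, 255.1]), array([ 87.8, 108.6]), -32.6, 0.0147) (409, array([593.5, 258.5]), array([48.7, 66.7]), -30.4, 0.0862)
```

play_rows(commands=[[-1,0.05,-0.03,0.5,0],[-1,0,0,0.5,0],[-1,0,0,0.4,0],[-1,0,0,0.3,0],[-1,0,0,0,0]])

```text
time_s: 10.75
eef_pos: [0.5918, 0.2536, 0.0304]
eef_rot: [[0.844, -0.537, -0.003], [-0.537, -0.844, -0.001], [-0.002, 0.003, -1.0]]
wrist_force: [-1.1, -0.4, -2.9]
gripper_width: 0.0418
```

play_rows(commands=[[-1,0,0,0.15,0],[-1,0,0,0.15,0],[-1,0,0,0.1,0],[-1,0,0,0,0]])

```text
time_s: 11.15
eef_pos: [0.5929, 0.2541, 0.0239]
eef_rot: [[0.844, -0.537, -0.0], [-0.537, -0.844, -0.0], [-0.0, 0.0, -1.0]]
wrist_force: [0.3, 0.7, -3.5]
gripper_width: 0.0421
```

play_rows(commands=[[-1,0,0,0.1,0],[-1,0,0,0.1,0],[-1,0,0,0,0],[-1,0,0,0,0]])

```text
time_s: 11.55
eef_pos: [0.593, 0.2542, 0.0201]
eef_rot: [[0.844, -0.537, -0.0], [-0.537, -0.844, -0.0], [-0.0, 0.0, -1.0]]
wrist_force: [0.6, 0.0, -2.1]
gripper_width: 0.0418
```

play_rows(commands=[[-1,0,0,0.05,0],[-1,0,0,0,0],[0.5,0,0,0,0],[0.5,0,0,0,0],[0.5,0,0,0,0]])

```text
time_s: 12.05
eef_pos: [0.5937, 0.2546, 0.0198]
eef_rot: [[0.844, -0.537, 0.001], [-0.537, -0.844, 0.001], [0.001, -0.001, -1.0]]
wrist_force: [0.1, 0.7, -0.4]
gripper_width: 0.0641
```

play_rows(commands=[[0.5,0,0,0,0],[0.5,0,0,-0.5,0],[0.5,0,0,-1,0],[0.5,0,0,-1,0],[0.5,0,0,-1,0]])

```text
time_s: 12.55
eef_pos: [0.5932, 0.2545, 0.0907]
eef_rot: [[0.844, -0.537, 0.001], [-0.537, -0.844, 0.0], [0.0, -0.001, -1.0]]
wrist_force: [0.2, 0.2, 0.1]
gripper_width: 0.0643
```

play_rows(commands=[[0.3,0,0,-1,0],[0.3,0,0,-1,0],[0.3,0,0,-1,0],[0.3,0,0,-1,0],[0.3,0,0,-1,0]])

```text
time_s: 13.05
eef_pos: [0.5931, 0.2544, 0.191]
eef_rot: [[0.844, -0.537, 0.001], [-0.537, -0.844, 0.0], [0.001, -0.001, -1.0]]
wrist_force: [0.5, 0.1, -0.3]
gripper_width: 0.0557
```

Run:
```python
from h import *
s,p,W=wrist("w4");print(np.round(s["eef_pos"],4),s["gripper_width"])
print("nest",rect(W,p["img"],(.592,.254),.09,.006,.022,90,100))
print("housing",rect(W,p["img"],(.592,.254),.055,.042,.06,90,90))
for n in("scene","side"):
    q=ctrl.get_image(n);w=world(q);print(n,rect(w,q["img"],(.592,.254),.09,.006,.022,90,100),rect(w,q["img"],(.592,.254),.05,.042,.06,80,90))
```

```text
[0.5931 0.2544 0.191 ] 0.05572320374355835
nest (3501, array([590.5, 252.9]), array([ 86.1, 106.2]), -32.1, 0.0147)
housing (806, array([592.1, 253.7]), array([44.1, 64.7]), -32.4, 0.0516)
scene (572, array([591.2, 252.9]), array([ 85.6, 110.9]), -31.9, 0.012) (143, array([593.7, 253.2]), array([43.5, 69.7]), -32.8, 0.0482)
side (515, array([591.9, 255. ]), array([ 88.5, 108.5]), -32.2, 0.0148) (221, array([594. , 255.1]), array([46.6, 67.5]), -31.3, 0.0498)
```

View pics/w4.png

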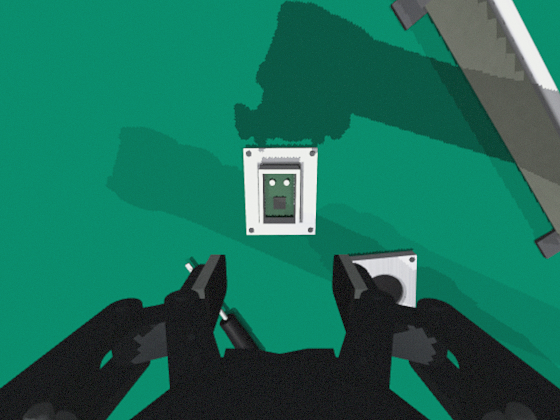

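The picture shows the housing square in the rectangular pocket at (280,193). Its rim is 51 mm up and about 1.8 mm off centre, so it is seated and released. Now for the cover.

play_rows(commands=[[0.3,0.58,1,0,0],[0.3,0.58,1,0,0],[0.3,0.58,1,0,0],[0.3,0.58,1,0,0],[0.3,0.58,1,0,0]])

```text
time_s: 13.7
eef_pos: [0.5871, 0.1375, 0.1875]
eef_rot: [[0.844, -0.537, -0.003], [-0.537, -0.844, -0.001], [-0.002, 0.002, -1.0]]
wrist_force: [0.4, -0.6, -0.2]
gripper_width: 0.0555
```

play_rows(commands=[[0.3,0.58,1,0,0],[0.3,0.58,1,0,0],[0.3,0.58,1,0,0],[0.3,0.58,1,0,0],[0.3,0.58,1,0,0]])

```text
time_s: 14.2
eef_pos: [0.5823, 0.0222, 0.1875]
eef_rot: [[0.844, -0.537, -0.003], [-0.537, -0.844, -0.0], [-0.002, 0.002, -1.0]]
wrist_force: [-0.2, 0.3, -0.4]
gripper_width: 0.0557
```

play_rows(commands=[[0.3,0.58,1,0,0],[0.3,0.58,1,0,0],[0.3,0.58,1,0,0],[0.3,0.58,1,0,0],[0.3,0.58,1,0,0]])

```text
time_s: 14.7
eef_pos: [0.5775, -0.0931, 0.1876]
eef_rot: [[0.844, -0.537, -0.003], [-0.537, -0.844, 0.0], [-0.003, 0.001, -1.0]]
wrist_force: [0.4, 1.0, -0.1]
gripper_width: 0.0556
```

play_rows(commands=[[0.3,0.58,1,0,0],[0.3,0.58,1,0,0],[0.3,0.58,1,0,0],[0.3,0.58,1,0,0],[0.3,0,0,0,-0.019]])

```text
time_s: 15.2
eef_pos: [0.5728, -0.1903, 0.1873]
eef_rot: [[0.861, -0.508, -0.003], [-0.508, -0.861, -0.002], [-0.002, 0.004, -1.0]]
wrist_force: [-0.2, -0.8, -0.3]
gripper_width: 0.0556
```

play_rows(commands=[[0.3,0,0,0,0],[0.3,0,0,0,0]])

```text
time_s: 15.4
eef_pos: [0.5745, -0.1837, 0.188]
eef_rot: [[0.864, -0.503, -0.002], [-0.503, -0.864, 0.001], [-0.002, -0.0, -1.0]]
wrist_force: [-0.0, 0.3, 0.4]
gripper_width: 0.0555
```

Run:
```python
from h import *
s,p,W=wrist("w5");R=np.array(s["eef_rot"]);print(np.round(s["eef_pos"],4),np.degrees(np.arctan2(R[1,0],R[0,0])))
a=rect(W,p["img"],(.575,-.221),.06,-.005,.014,70,100);b=rect(W,p["img"],(.575,-.221),.05,.025,.055,256,0,80)
print("plate",a,"rib",b)
for r in(a,b): print(np.round(R.T@(np.r_[r[1]/1000,0]-s["eef_pos"]),4))
```

```text
[ 0.5745 -0.1837  0.188 ] -30.178694139547297
plate (1904, array([ 574.3, -222.4]), array([50.5, 70.7]), -31.1, 0.0058) rib (162, array([ 575.3, -222.7]), array([12.7, 33.5]), -30.8, 0.0429)
[0.0197 0.0336 0.188 ]
[0.0207 0.0333 0.188 ]
```

View pics/w5.png

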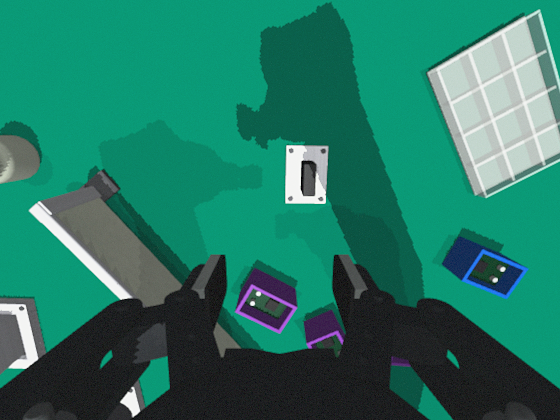

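The picture shows the cover at (307,175), with its black rib along tool x and room all round. The shift is +20 mm in x and +33.5 mm in y, with a 0.8° turn.

play_rows(commands=[[0.3,0.5,0.85,0.5,0.007],[0.3,0.5,0.83,0.5,0],[0.3,0,0,1,0],[0.3,0,0,1,0],[0.3,0,0,1,0]])

```text
time_s: 15.95
eef_pos: [0.574, -0.2269, 0.1072]
eef_rot: [[0.855, -0.518, -0.001], [-0.518, -0.855, -0.001], [-0.001, 0.002, -1.0]]
wrist_force: [1.1, -0.3, 0.1]
gripper_width: 0.0553
```

play_rows(commands=[[0.3,0,0,1,0],[0.3,0,0,0.8,0],[0.3,0,0,0.5,0],[0.3,0,0,0,0],[0.3,0,0,0,0]])

```text
time_s: 16.45
eef_pos: [0.5755, -0.2243, 0.0634]
eef_rot: [[0.857, -0.516, 0.001], [-0.516, -0.857, -0.0], [0.001, -0.0, -1.0]]
wrist_force: [1.4, 0.1, -0.2]
gripper_width: 0.0558
```

Run:
```python
from h import *
s,p,W=wrist("w6");R=np.array(s["eef_rot"]);print(np.round(s["eef_pos"],4),np.degrees(np.arctan2(R[1,0],R[0,0])))
a=rect(W,p["img"],(.575,-.221),.06,-.005,.014,70,100);b=rect(W,p["img"],(.575,-.221),.03,.036,.055,256,0,80)
print("plate",a,"rib",b)
for r in(a,b): print(np.round(R.T@(np.r_[r[1]/1000,0]-s["eef_pos"]),4))
```

```text
[ 0.5755 -0.2243  0.0634] -31.04615920587323
plate (3734, array([ 574. , -222.1]), array([50.9, 70.9]), -30.7, 0.0058) rib (628, array([ 574.3, -222.8]), array([13.3, 35.6]), -31.2, 0.0436)
[-0.0025 -0.0011  0.0634]
[-0.0018 -0.0006  0.0634]
```

play_rows(commands=[[0.3,-0.1,-0.03,0.8,0],[0.3,0,0,0.8,0],[0.3,0,0,0.6,0],[0.3,0,0,0.35,0],[0.3,0,0,0,0]])

```text
time_s: 17.0
eef_pos: [0.5721, -0.2216, 0.01]
eef_rot: [[0.857, -0.515, -0.004], [-0.515, -0.857, 0.001], [-0.004, 0.001, -1.0]]
wrist_force: [-0.1, -0.7, 0.3]
gripper_width: 0.0557
```

play_rows(commands=[[-1,0,0,0,0],[-1,0,0,0,0],[-1,0,0,0,0],[-1,0,0,0,0],[-1,0,0,0,0]], newtons=60)

```text
time_s: 17.5
eef_pos: [0.5748, -0.2222, 0.0131]
eef_rot: [[0.857, -0.515, 0.002], [-0.515, -0.857, -0.0], [0.002, -0.001, -1.0]]
wrist_force: [-0.2, -0.0, 2.8]
gripper_width: 0.011
```

play_rows(commands=[[-1,0,0,0,0],[-1,0,0,0,0],[-1,0,0,0,0]])

```text
time_s: 17.8
eef_pos: [0.5749, -0.222, 0.0129]
eef_rot: [[0.857, -0.515, 0.002], [-0.515, -0.857, -0.0], [0.002, -0.001, -1.0]]
wrist_force: [1.2, 0.6, 3.9]
gripper_width: 0.0114
```

play_rows(commands=[[-1,0,0,-0.5,0],[-1,0,0,-1,0],[-1,0,0,-1,0],[-1,0,0,-1,0],[-1,0,0,-1,0]])

```text
time_s: 18.3
eef_pos: [0.5719, -0.2225, 0.1021]
eef_rot: [[0.857, -0.516, -0.003], [-0.516, -0.857, 0.0], [-0.003, 0.001, -1.0]]
wrist_force: [0.4, -0.2, -0.8]
gripper_width: 0.0109
```

play_rows(commands=[[-1,0,0,-1,0],[-1,0,0,-1,0],[-1,0,0,-1,0],[-1,0,0,-1,0],[-1,0,0,-0.6,0]])

```text
time_s: 18.8
eef_pos: [0.5733, -0.2228, 0.1953]
eef_rot: [[0.857, -0.516, -0.0], [-0.516, -0.857, -0.001], [0.0, 0.001, -1.0]]
wrist_force: [0.3, -0.1, -1.4]
gripper_width: 0.0112
```

Run:
```python
from h import *
s,p,W=wrist("w7");R=np.array(s["eef_rot"]);z=s["eef_pos"][2];print(np.round(s["eef_pos"],4),np.degrees(np.arctan2(R[1,0],R[0,0])),s["wrist_force"])
a=rect(W,p["img"],s["eef_pos"][:2],.06,z-.025,z+.01,70,100)
print("plate",a,np.round(R.T@(np.r_[a[1]/1000,a[4]]-s["eef_pos"]),4))
h=cv2.cvtColor(p["img"],cv2.COLOR_BGR2HSV);m=(h[...,1]<70)&(h[...,2]>100)&(abs(W[...,2]-z+.008)<.012)&(np.hypot(*(W[...,:2]-s["eef_pos"][:2]).transpose(2,0,1))<.05)
q=(W[m]-s["eef_pos"])@R;c=np.linalg.lstsq(np.c_[q[:,:2],np.ones(len(q))],q[:,2],rcond=None)[0];print("tilt",c)
for n in("scene","side"):
    q=ctrl.get_image(n);w=world(q);cv2.imwrite(f"pics/{n}7.png",cv2.resize(q["img"][100:240,150:340],(760,560)));print(n,rect(w,q["img"],s["eef_pos"][:2],.06,z-.025,z+.01,70,100))
```

```text
[ 0.5733 -0.2228  0.1953] -31.064962211701268 [ 0.26102041 -0.09107987 -1.35363703]
plate (3994, array([ 582.1, -228.7]), array([48.5, 49.9]), 59.2, 0.1883) [0.0106 0.0005 0.007 ]
tilt [0.00530779 0.02298222 0.00694359]
scene (278, array([ 574.7, -223.2]), array([51.2, 72. ]), -30.0, 0.1885)
side (80, array([ 574.7, -218.6]), array([53.8, 66.8]), -29.3, 0.1894)
```

View pics/w7.png

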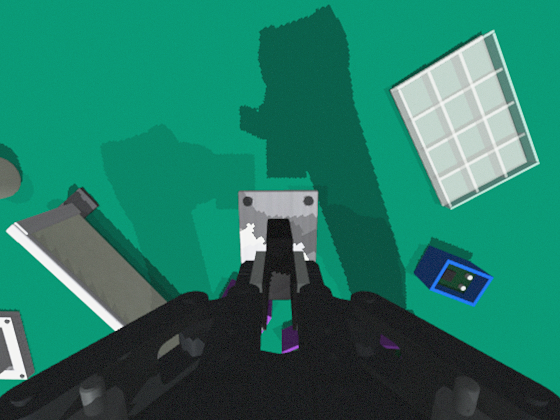

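The picture shows the cover held by its rib, centred and level; the plate is at (278,225). Next I carry it back over the guard.

play_rows(commands=[[-1,-0.3,-0.5,0,0],[-1,-0.55,-1,0,0],[-1,-0.55,-1,0,0],[-1,-0.55,-1,0,0],[-1,-0.55,-1,0,0]])

```text
time_s: 19.45
eef_pos: [0.5759, -0.117, 0.1923]
eef_rot: [[0.857, -0.515, -0.004], [-0.515, -0.857, 0.001], [-0.004, 0.001, -1.0]]
wrist_force: [-0.2, 0.6, -1.3]
gripper_width: 0.011
```

play_rows(commands=[[-1,-0.55,-1,0,0],[-1,-0.55,-1,0,0],[-1,-0.55,-1,0,0],[-1,-0.55,-1,0,0],[-1,-0.55,-1,0,0]])

```text
time_s: 19.95
eef_pos: [0.58, -0.0032, 0.1923]
eef_rot: [[0.858, -0.514, -0.004], [-0.514, -0.858, 0.0], [-0.003, 0.001, -1.0]]
wrist_force: [0.2, 0.0, -0.8]
gripper_width: 0.0109
```

play_rows(commands=[[-1,-0.55,-1,0,0],[-1,-0.55,-1,0,0],[-1,-0.55,-1,0,0],[-1,-0.55,-1,0,0],[-1,-0.55,-1,0,0]])

```text
time_s: 20.45
eef_pos: [0.5842, 0.1105, 0.1923]
eef_rot: [[0.858, -0.514, -0.004], [-0.514, -0.858, -0.0], [-0.003, 0.002, -1.0]]
wrist_force: [-0.4, -0.3, -1.3]
gripper_width: 0.0112
```

play_rows(commands=[[-1,-0.55,-1,0,0],[-1,-0.55,-1,0,0],[-1,-0.55,-1,0,0.012],[-1,-0.5,-0.8,0,0],[-1,-0.3,-0.6,0,0]])

```text
time_s: 20.95
eef_pos: [0.588, 0.2122, 0.1924]
eef_rot: [[0.846, -0.534, -0.004], [-0.534, -0.846, 0.0], [-0.003, 0.002, -1.0]]
wrist_force: [-0.2, 0.4, -1.8]
gripper_width: 0.0112
```

play_rows(commands=[[-1,0,0,0,0],[-1,0,0,0,0],[-1,0,0,0,0]])

```text
time_s: 21.25
eef_pos: [0.5905, 0.2073, 0.1937]
eef_rot: [[0.843, -0.539, -0.001], [-0.539, -0.843, -0.002], [0.0, 0.002, -1.0]]
wrist_force: [0.3, -0.2, -1.0]
gripper_width: 0.0108
```

```bash
cat > chk.py <<'E'
from h import *
import sys
s,p,W=wrist(sys.argv[1]);R=np.array(s["eef_rot"]);P=np.array(s["eef_pos"]);z=P[2];print(np.round(P,4),np.degrees(np.arctan2(R[1,0],R[0,0])),s["wrist_force"])
a=rect(W,p["img"],P[:2],.06,z-.025,z+.01,70,100)
print("plate",a,np.round(R.T@(np.r_[a[1]/1000,a[4]]-P),4))
print("to housing",np.round(R.T@(np.r_[.5921,.2537,.051+.010+.012]-P),4))
for n in("scene","side"):
    q=ctrl.get_image(n);w=world(q);cv2.imwrite(f"pics/{n}_{sys.argv[1]}.png",q["img"][150:290,300:460] if n=="scene" else q["img"][200:300,160:300])
    print(n,"cover",rect(w,q["img"],P[:2],.06,z-.025,z+.01,70,100),"housing rim",rect(w,q["img"],(.592,.254),.05,.036,.057,80,90))
E
python3 chk.py w8
```

```text
[0.5905 0.2073 0.1937] -32.59443141124721 [ 0.28677383 -0.21833775 -0.97984012]
plate (3984, array([599.1, 201.1]), array([48.8, 49.8]), 57.8, 0.1867) [0.0106 0.0006 0.007 ]
to housing [-0.0237 -0.0402  0.1206]
scene cover (274, array([590.8, 206.7]), array([49.5, 74.5]), -32.6, 0.1844) housing rim (203, array([593.1, 253.5]), array([44.1, 69.9]), -32.4, 0.0464)
side cover (190, array([591.1, 210.6]), array([51.3, 70. ]), -30.7, 0.1873) housing rim (309, array([594.2, 255.9]), array([45.8, 68.6]), -32.4, 0.0465)
```

play_rows(commands=[[-1,-0.4,-0.7,0,0],[-1,-0.4,-0.7,0,0],[-1,-0.36,-0.62,0,0],[-1,0,0,1,0],[-1,0,0,1,0]])

```text
time_s: 21.9
eef_pos: [0.5925, 0.2602, 0.155]
eef_rot: [[0.846, -0.533, 0.002], [-0.533, -0.846, 0.003], [0.0, -0.004, -1.0]]
wrist_force: [0.6, -1.2, -2.4]
gripper_width: 0.0112
```

play_rows(commands=[[-1,0,0,1,0],[-1,0,0,0.5,0],[-1,0,0,0.5,0],[-1,0,0,0,0],[-1,0,0,0,0]])

```text
time_s: 22.4
eef_pos: [0.5928, 0.2566, 0.1147]
eef_rot: [[0.844, -0.537, 0.001], [-0.537, -0.844, 0.001], [0.0, -0.001, -1.0]]
wrist_force: [0.0, 0.1, -0.8]
gripper_width: 0.0111
```

```bash
python3 chk.py w9
```

```text
[0.5928 0.2566 0.1147] -32.44673438459193 [ 0.03540433  0.08111218 -0.78628524]
plate (4004, array([601.3, 250.4]), array([48.9, 50.2]), 57.8, 0.1077) [0.0105 0.0007 0.007 ]
to housing [0.0009 0.0029 0.0417]
scene cover (263, array([593.8, 255.5]), array([48.8, 71.1]), -32.8, 0.1058) housing rim (199, array([593.1, 253.3]), array([43.8, 71.5]), -31.9, 0.0462)
side cover (212, array([594.2, 259.1]), array([49.7, 70.1]), -33.4, 0.1087) housing rim (276, array([594.2, 256.7]), array([46.9, 69. ]), -31.3, 0.0465)
```

play_rows(commands=[[-1,0.045,0.11,0.5,0],[-1,0,0,0.5,0],[-1,0,0,0.3,0],[-1,0,0,0.2,0],[-1,0,0,0.2,0]])

```text
time_s: 23.05
eef_pos: [0.5917, 0.2535, 0.0794]
eef_rot: [[0.844, -0.537, -0.001], [-0.537, -0.844, -0.0], [-0.001, 0.001, -1.0]]
wrist_force: [0.3, 0.2, -0.3]
gripper_width: 0.011
```

play_rows(commands=[[-1,0,0,0.15,0],[-1,0,0,0.1,0],[-1,0,0,0,0],[-1,0,0,0,0],[-1,0,0,0,0]])

```text
time_s: 23.55
eef_pos: [0.5923, 0.2537, 0.0756]
eef_rot: [[0.844, -0.537, 0.001], [-0.537, -0.844, 0.0], [0.0, -0.001, -1.0]]
wrist_force: [-0.4, 0.6, -1.3]
gripper_width: 0.0113
```

```bash
python3 chk.py w10
python3 - <<'E'
import cv2
a=cv2.imread("pics/side_w10.png");cv2.imwrite("pics/fin.png",cv2.resize(a,(770,550),interpolation=cv2.INTER_CUBIC))
E
```

```text
[0.5923 0.2537 0.0756] -32.46630246665486 [-0.44514154  0.63393138 -1.31817919]
plate (4007, array([601. , 247.3]), array([48.2, 50.1]), 57.8, 0.0685) [0.0108 0.0008 0.0071]
to housing [-0.0001  0.0001  0.0026]
scene cover (258, array([592.9, 252.8]), array([49.7, 73.3]), -32.0, 0.0659) housing rim (90, array([615.5, 239.2]), array([15.6, 44.2]), 57.1, 0.0445)
side cover (217, array([592. , 256.4]), array([51.2, 70.4]), -32.1, 0.0691) housing rim (136, array([592.3, 257.2]), array([45.4, 62.1]), -31.8, 0.0444)
```

View pics/fin.png

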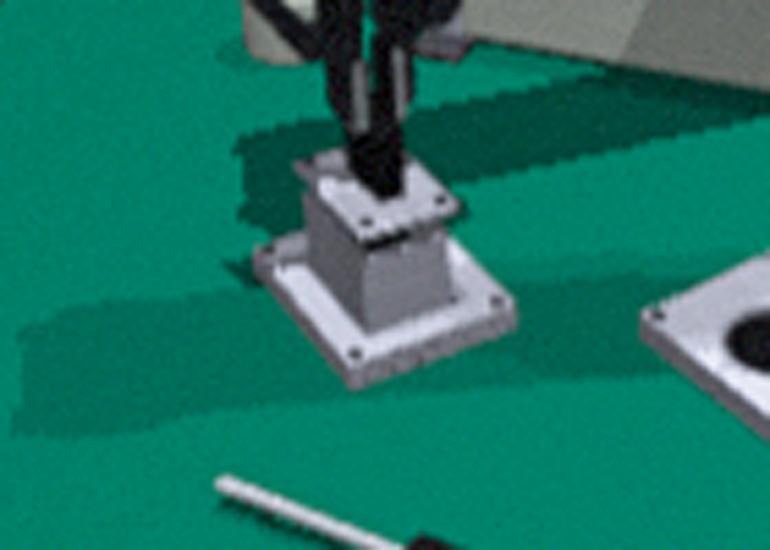

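The enlarged side view shows the cover at (380,200), level over the seated housing with a visible gap of about 12 mm. I'll lower it 2 mm, let it settle and hand in.

play_rows(commands=[[-1,0,0,0.1,0],[-1,0,0,0,0],[-1,0,0,0,0],[-1,0,0,0,0],[-1,0,0,0,0]])

```text
time_s: 24.2
eef_pos: [0.5921, 0.2537, 0.0732]
eef_rot: [[0.844, -0.537, 0.0], [-0.537, -0.844, 0.0], [0.0, -0.0, -1.0]]
wrist_force: [0.7, 0.4, -1.7]
gripper_width: 0.0111
```

play_rows(commands=[[-1,0,0,0,0],[-1,0,0,0,0],[-1,0,0,0,0],[-1,0,0,0,0],[-1,0,0,0,0]])

```text
time_s: 24.7
eef_pos: [0.592, 0.2536, 0.0732]
eef_rot: [[0.844, -0.537, 0.0], [-0.537, -0.844, 0.0], [0.0, -0.0, -1.0]]
wrist_force: [-0.1, -0.1, -1.4]
gripper_width: 0.0111
```

Run:
```python
from h import *
s=ctrl.get_state();print(np.round(s["eef_pos"],4),np.abs(s["joint_vel"]).max(),s["gripper_width"]);print(ctrl.close_job())
```

```text
[0.592  0.2536 0.0732] 0.0018407798590128787 0.011062659262249152
the job is handed in; nothing more can be done
None
```

The job is handed in at 24.7 s of the 58 s allowed. The silver housing is seated in the rectangular nest and let go, and the cover is held still about 10 mm above it. `close_job()` gave no verdict, so the figures below are from my own measurements.

- **Housing:** its rim was 51 mm above the bench after release. It sat about 1.8 mm off the pocket centre and within 0.5° of the nest.
- **Cover:** it is gripped by its rib at 60 N. In the last camera check it was about 1 mm from centred over the housing and within about 1° of parallel. The gap was about 12 mm, and I then lowered it 2 mm.
- **Level:** I measured a tilt of about 0.02 rad just after picking the cover up and did not measure it again. It looks level in the final side view.
- **Stillness:** the arm was at rest at hand-in, with joint speeds below 0.002 rad/s.
- **Guard and loose parts:** the cover crossed the guard with its underside about 0.18 m up, against a 0.09 m top. No touch showed in the force readings. I did not re-measure the jar, screwdriver or tray, but the arm did not work near them.
- **Disagreements:** the fixed cameras differ from the wrist camera by 2 to 3 mm in absolute position, but agree to about 1 mm on the cover relative to the housing. In the last scene picture the cover hid most of the housing rim, so I ignored that one reading.

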